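# Make up two craft kits in divided trays

## Robot

A 7-joint arm with a two-finger parallel gripper is mounted at the origin on the work surface. World frame = base frame: x ahead of the robot, y to its left, z up, the work surface at z = 0. Lengths are in m, angles in rad, forces in N, time in s.
With the tool pointing down it reaches from about 0.4 to 0.85 m from the base axis. Payload 10.4 kg.
Tool frame: the origin (TCP) lies at the very end of the fingers, on their centre line; the grasp point (between the pads) lies 19 mm behind it; z points along the fingers, y is the line along which they close (so a half turn about z gives the same grasp; the last joint's range is limited). The gripper opens to 85 mm and grips with 20 to 120 N. Pads are 22 mm wide; open, the fingers measure 114 mm over their backs; the gripper's body (76 mm by 85 mm) begins 54 mm behind the grasp point. The pads swing forward as they close: fully open they stand 13 mm farther back than shut.
Start: joints at [-1.318, 0.332, -0.065, 1.46, 0.022, 1.35, -0.088], TCP at [0.17, 0.601, 0.231] pointing down, gripper open.
Joint ranges: [-2.6, 2.6], [-0.5, 2.12], [-1.47, 1.34], [0.16, 2.42], [-1.27, 4.41], [0.06, 2.06], [-2.6, 2.6]. Speed limits (rad/s): [2.22, 2.22, 2.79, 2.79, 3.14, 3.14, 3.14].

## Interface

Orientations are given as a unit quaternion [x, y, z, w].
In Python, from cell import observe, camera, hand_in gives the robot as it stands.
- The arm moves only by the tool servo_tool, never from a script. Its argument "steps" is a list that holds one entry, the list of rows, each a list of 6 numbers: the shift along the tool's x, y, z in mm, then the turn, a rotation vector about the tool's x, y, z in rad. A call has 1 to 12 rows; each row shifts and turns the commanded pose from where the row before left it, along the tool's axes as they then stand; what a row does not reach is not made up. A row lasts 1/8 s, in which the tool goes at most 62.5 mm and 10.7 degrees, less where a joint would pass 70% of its speed; a pose out of reach is approached as far as the arm can. A call with a gripper value outside its range is refused whole. "jaw" is the opening, from 0 (shut) to 1 (fully open), set as the call begins (left out, the last holds). The fingers move at their own pace and stop on an object; the grip force is fixed at half the most. Time passes only in rows, so rows that do not move let the fingers close. It gives the time, the measured TCP pose, the force, the opening and the grip force at its end, in the units of the state.
- observe(): the state, without advancing time (a new reading comes with each control period).
- camera(name): name is "side" or "top"; returns a dict with "color" (384x512x3 uint8, red, green, blue), "z_map" (384x512 float32, m along the optical axis (not along the pixel's ray), 0 where there is no reading), "K" (3x3 intrinsics, pixels), "distortion" ([k1, k2, p1, p2, k3] as OpenCV has them; the pictures are not rectified), "T" (4x4, takes a point from camera to world coordinates). Camera axes: x right, y up, looking along -z (the intrinsics and any distortion apply to the point x, -y, -z); pixel columns grow to the right and rows downward; lengths in m; the calibration is good to about 2 mm. A picture is of the moment at which its call begins.
- hand_in(): hands the job in; it is judged then, once.
The state is a dict: "clock": time; "qpos": joint angles; "dq": joint speeds; "joint_efforts": joint torques, N m; "tool_pos": TCP position; "tool_rot": TCP orientation; "force": force on the tool from outside, world axes, zero at the start; "torque": the same for the moment, N m; "opening": finger opening in m; "grasp_force": force on a finger pad.
Only numpy, scipy, OpenCV 4.12 (cv2) and the standard library are available. Lean on these libraries where they do the work, as an engineer would, in place of code of your own. Each camera call takes 0.05 s, during which the arm holds its last target. There are 200 camera calls.

## Task

Make up the two craft kits in the green divided trays: in the long three-cell tray put the board eraser in the middle cell, lying lengthwise across the tray, with the big roll of tape in one end cell and the slim glue stick in the other; in the short two-cell tray put the small roll of tape in one cell and the stout glue stick in the other. Set each thing down in the middle of its cell, resting on the tray's floor, with the rolls flat and the glue sticks standing upright, and never let a glue stick fall over. Leave the paint jar where it stands.

Things in the scene. Friction and masses are not known exactly. Their poses are not given: they have to be found in the camera images.
- big_roll: The big roll of cream packing tape, lying flat: 66 mm across, 48 mm tall, with an open cardboard core (26 mm hole). About 0.2 kg. Origin: centre of its underside; z up along its axis.
- small_roll: The small, nearly used-up roll of the same cream tape, lying flat: 45 mm across, 48 mm tall, with the same 26 mm hole. About 0.1 kg. Origin: centre of its underside; z up along its axis.
- slim_glue: The slim glue stick, a white tube with a grey cap, standing upright: 22 mm across, 95 mm tall. About 0.04 kg. Origin: centre of its underside; z up along its axis.
- stout_glue: The stout glue stick, a white tube with a grey cap, standing upright: 36 mm across, 90 mm tall. About 0.1 kg. Origin: centre of its underside; z up along its axis.
- eraser: The board eraser, a block of grey felt with a wooden back on top, lying felt down: 92 mm long (its x), 42 mm wide (its y), 40 mm tall. About 0.08 kg. Origin: centre of its underside.
- tray_long: The long green tray with three cells in a row, fixed to the table: 124 mm wide (its x), 278 mm long (its y). Floor 4 mm thick, walls and dividers 4 mm thick, all rims 15 mm above the table. Each cell is 116 mm clear along x; clear along y are 86 mm (end cells) and 90 mm (middle cell). Cell centres lie at x = 0 and y = -92, 0 and +92 mm. Origin: centre of its underside, on the table.
- tray_short: The short green tray with two cells, fixed to the table: 124 mm wide (its x), 184 mm long (its y). Floor, walls and rims as in the long tray. Each cell is 116 mm clear along x and 86 mm along y; cell centres lie at x = 0 and y = -45 and +45 mm. Origin: centre of its underside, on the table.
- paint_jar: A capped paint jar standing among the stock, 56 mm across, 62 mm tall; not part of either kit, to be left alone. Origin: centre of its underside.

How it is judged:
At the end, for the whole second after the job is handed in: Long tray: eraser mid cell (lengthwise across, 0.25 rad), big roll and slim glue in the end cells. Short tray: small roll and stout glue, one per cell. Each within 15 mm of its cell centre in the tray's x and y, on the floor (4 mm), upright or flat within 0.12 rad, released, at rest (z of each of big_roll, slim_glue, eraser in the frame of tray_long below 0.008 m and angle between each of big_roll, small_roll, slim_glue, stout_glue, eraser's own z axis and vertical below 0.12 rad and linear speed of each of big_roll, small_roll, slim_glue, stout_glue, eraser below 0.02 m/s and angular speed of each of big_roll, small_roll, slim_glue, stout_glue, eraser below 0.2 rad/s and contact force between each of big_roll, small_roll, slim_glue, stout_glue, eraser and the fingers below 0.05 N and z of each of small_roll, stout_glue in the frame of tray_short below 0.008 m and x of eraser in the frame of tray_long between -0.015 and 0.015 m and y of eraser in the frame of tray_long between -0.015 and 0.015 m and angle between the x axis of eraser and the x axis of tray_long, either way round below 0.25 rad and (((x of big_roll in the frame of tray_long between -0.015 and 0.015 m and y of big_roll in the frame of tray_long between 0.077 and 0.107 m) and (x of slim_glue in the frame of tray_long between -0.015 and 0.015 m and y of slim_glue in the frame of tray_long between -0.107 and -0.077 m)) or ((x of big_roll in the frame of tray_long between -0.015 and 0.015 m and y of big_roll in the frame of tray_long between -0.107 and -0.077 m) and (x of slim_glue in the frame of tray_long between -0.015 and 0.015 m and y of slim_glue in the frame of tray_long between 0.077 and 0.107 m))) and (((x of small_roll in the frame of tray_short between -0.015 and 0.015 m and y of small_roll in the frame of tray_short between 0.03 and 0.06 m) and (x of stout_glue in the frame of tray_short between -0.015 and 0.015 m and y of stout_glue in the frame of tray_short between -0.06 and -0.03 m)) or ((x of small_roll in the frame of tray_short between -0.015 and 0.015 m and y of small_roll in the frame of tray_short between -0.06 and -0.03 m) and (x of stout_glue in the frame of tray_short between -0.015 and 0.015 m and y of stout_glue in the frame of tray_short between 0.03 and 0.06 m)))); the robot touches nothing.
It fails at once if a glue stick falls over (tilts more than 0.7 rad) (angle between any of slim_glue, stout_glue's own z axis and vertical above 0.7 rad).
It fails at once if the paint jar is moved more than 20 mm (distance of paint_jar from where it was at the start of the episode above 0.02 m).
It also fails if it takes over 141 s, if anything falls off the work surface, if the arm or the gripper's body presses on something with over 40 N, if the wrist force passes 120 N, or if a joint passes its speed limit or range.

## Working session

There is one attempt and no reset: what is moved stays moved. The work goes in short steps, Python scripts to look and compute and a tool call to move; the robot and the scene stay as the last step left them, time stands still between calls to the robot, and variables do not carry over. Pictures are saved under pics/ and viewed, at most 14 in all, crops included, and the job is handed in when it is done.

Besides the shell and the picture viewer there is one more tool, called after ">>>" as name(argument=value, ...) on one line, values as JSON. servo_tool: Moves the arm, as the interface text tells. Its arguments: {"type":"object","properties":{"steps":{"type":"array","items":{"type":"array","items":{"type":"array","items":{"type":"number"}}}},"jaw":{"type":"number"}},"required":["steps"]}

```bash
ls; mkdir -p pics; python3 - <<'E'
from cell import observe,camera
import cv2,numpy as np
s=observe();print({k:np.round(v,3).tolist() for k,v in s.items()})
for n in("top","side"):
    c=camera(n);cv2.imwrite(f"pics/{n}0.png",c["color"][:,:,::-1]);np.savez(f"{n}0.npz",**c)
    print(n,c["K"].round(1).tolist(),c["distortion"],c["T"].round(3).tolist(),(c["z_map"]>0).mean())
E
```

```text
pics
{'clock': 0.0, 'qpos': [-1.318, 0.333, -0.065, 1.461, 0.022, 1.35, -0.089], 'dq': [0.0, 0.001, 0.001, -0.002, 0.0, 0.001, 0.001], 'joint_efforts': [-0.001, -62.545, 0.048, -39.16, 0.016, 0.01, 0.0], 'tool_pos': [0.17, 0.601, 0.23], 'tool_rot': [0.137, 0.991, -0.001, -0.0], 'force': [-0.502, 0.005, -0.094], 'torque': [-0.002, 0.02, -0.059], 'grasp_force': 0.0, 'opening': 0.086}
top [[405.9, 0.0, 249.6], [0.0, 405.9, 190.1], [0.0, 0.0, 1.0]] [-0.09875826  0.          0.          0.          0.        ] [[0.003, 0.99, -0.138, 0.428], [-1.0, 0.003, 0.002, 0.0], [0.003, 0.138, 0.99, 1.145], [0.0, 0.0, 0.0, 1.0]] 0.9960581461588541
side [[347.3, 0.0, 258.3], [0.0, 347.3, 188.5], [0.0, 0.0, 1.0]] [-0.03506909  0.          0.          0.          0.        ] [[0.934, 0.19, -0.303, 0.269], [-0.358, 0.458, -0.814, -0.801], [-0.015, 0.868, 0.496, 0.534], [0.0, 0.0, 0.0, 1.0]] 0.9960835774739584
```

View pics/top0.png

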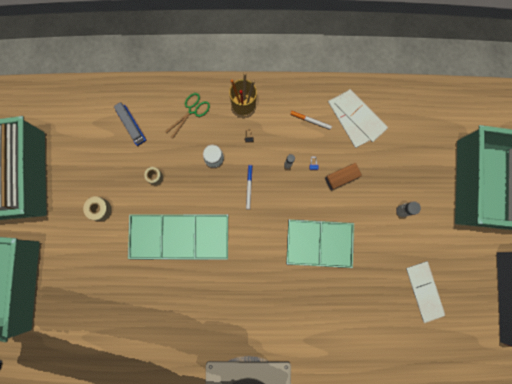

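View pics/side0.png

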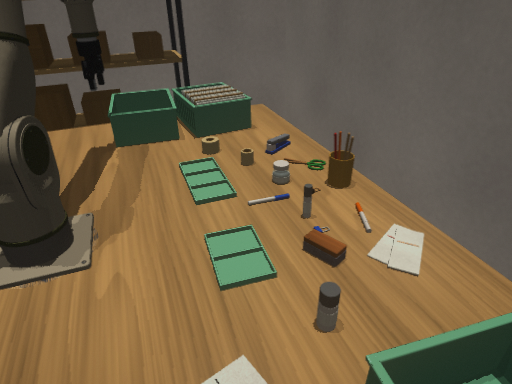

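```bash
cat > h.py <<'E'
import numpy as np,cv2
def rays(c,uv):
    p=cv2.undistortPoints(np.float64(uv).reshape(-1,1,2),c["K"],c["distortion"]).reshape(-1,2)
    d=np.c_[p[:,0],-p[:,1],-np.ones(len(p))]
    return d@c["T"][:3,:3].T
def plane(c,uv,z):
    d=rays(c,uv);o=c["T"][:3,3];return o+d*((z-o[2])/d[:,2])[:,None]
def cloud(c):
    h,w=c["z_map"].shape
    uv=np.stack(np.meshgrid(np.arange(w),np.arange(h)),-1).reshape(-1,2)
    return (c["T"][:3,3]+rays(c,uv)*c["z_map"].reshape(-1,1)).reshape(h,w,3)
def comps(m,amin):
    n,l,s,ce=cv2.connectedComponentsWithStats(m.astype(np.uint8))
    return [(l==i) for i in range(1,n) if s[i,4]>=amin]
def outline(m):
    cs,_=cv2.findContours(m.astype(np.uint8),cv2.RETR_EXTERNAL,cv2.CHAIN_APPROX_NONE)
    return max(cs,key=len).reshape(-1,2)
E
python3 - <<'E'
from h import *
c=dict(np.load("top0.npz"));P=cloud(c)
print("table z",np.percentile(P[260:350,250:400,2],[5,50,95]))
z=P[...,2]
roi=np.zeros(z.shape,bool);roi[80:280,50:450]=1
for m in comps((z>.012)&roi,12):
    u=np.argwhere(m).mean(0)[::-1];q=P[m];t=np.percentile(q[:,2],90)
    tm=m&(z>t-.008);pl=plane(c,np.argwhere(tm)[:,::-1],t)
    r=cv2.minAreaRect((pl[:,:2]*1000).astype(np.float32))
    print(u.round(),m.sum(),"top",t.round(4),"ctr",np.round(r[0],1),"size",np.round(r[1],1),"ang",round(r[2],1),"mean",(pl[:,:2].mean(0)*1000).round(1))
hsv=cv2.cvtColor(c["color"],cv2.COLOR_RGB2HSV)
g=cv2.inRange(hsv,(65,50,40),(95,255,255))>0;g&=roi
for m in comps(g,1000):
    r=cv2.minAreaRect((plane(c,outline(m),.015)[:,:2]*1000).astype(np.float32));print("tray",r)
E
```

```text
table z [-0.00381713 -0.00024308  0.00376894]
[243.  95.] 741 top 0.1249 ctr [823.9  10.6] size [97.  62.6] ang 11.3 mean [844.7  16.9]
[129. 123.] 471 top 0.0509 ctr [773.7 341.3] size [124.5  29. ] ang 31.6 mean [764.8 337.5]
[296. 114.] 25 top 0.0153 ctr [ 809.1 -135.3] size [31.2  9.6] ang 66.2 mean [ 809.3 -136.7]
[319. 122.] 16 top 0.016 ctr [ 784.8 -203.3] size [26.9  7.6] ang 66.4 mean [ 784.3 -202.8]
[213. 156.] 365 top 0.0644 ctr [678.2 101.2] size [49.3 46.5] ang 45.1 mean [678.2 101.2]
[289. 161.] 107 top 0.0963 ctr [ 660.  -110.1] size [18.6 21.7] ang 89.4 mean [ 660.  -110.1]
[343. 176.] 519 top 0.0422 ctr [ 622.9 -264. ] size [42.  89.4] ang 25.4 mean [ 623.  -263.8]
[153. 176.] 223 top 0.0497 ctr [623.  266.6] size [42.  44.9] ang 0.1 mean [622.3 266.3]
[249. 177.] 19 top 0.0155 ctr [622.6  -2. ] size [34.4  8.5] ang 0.1 mean [622.3  -1.3]
[ 96. 208.] 505 top 0.0503 ctr [529.5 423.4] size [60.7 65.7] ang 0.5 mean [530.  423.1]
[409. 209.] 276 top 0.0916 ctr [ 529.5 -437.1] size [33.8 35.3] ang 44.4 mean [ 529.7 -437.5]
[130. 218.] 18 top 0.0161 ctr [503.7 332.9] size 
[... 823 characters left out ...]
2.8 55.3] ang 88.6 mean [ 423.8 -286.4]
[194. 255.] 23 top 0.0181 ctr [409.4 150.2] size [27.4 27.6] ang 0.4 mean [402.6 150.4]
[166. 257.] 27 top 0.0173 ctr [401.9 221. ] size [13.7 47.5] ang 0.5 mean [397.8 228.3]
[215. 258.] 15 top 0.0162 ctr [396.   92.3] size [ 0.  38.6] ang 0.3 mean [396.   92.3]
[349. 265.] 31 top 0.0176 ctr [ 382.5 -270.7] size [31.  21.9] ang 89.6 mean [ 378.3 -277.4]
[332. 266.] 17 top 0.0176 ctr [ 375.9 -232.9] size [33.4  2.7] ang 89.7 mean [ 375.1 -230.6]
tray ((454.81463623046875, 196.7373046875), (119.65843200683594, 273.7654724121094), 0.5058912634849548)
tray ((436.6944274902344, -198.00436401367188), (181.1649169921875, 120.70713806152344), 87.297119140625)
```

```bash
cat > plan.py <<'E'
import sys,numpy as np
from cell import observe
from scipy.spatial.transform import Rotation as R
# plan.py x y z psi(deg, of tool y, mod 180): first turn about tool z, then shift in the new tool frame
x,y,z,psi=map(float,sys.argv[1:5]);s=observe()
M=R.from_quat(s["tool_rot"]).as_matrix();p=np.array(s["tool_pos"])*1000
cur=np.degrees(np.arctan2(M[1,1],M[0,1]));t=-((psi-cur+90)%180-90)
N=M@R.from_rotvec([0,0,np.radians(t)]).as_matrix()
print("t",round(s["clock"],2),"pos",p.round(1),"psi",cur.round(1),"tilt",np.degrees(np.arccos(-M[2,2])).round(2),"q7",round(s["qpos"][6],2),"open",np.round(s["opening"],4),"grip",np.round(s["grasp_force"],1),"F",np.round(s["force"],1))
d=np.array([x,y,z])-p
print("turn rad",np.radians(t).round(3),"shift after",(N.T@d).round(1),"shift before",(M.T@d).round(1))
E
python3 plan.py 530 423 130 90
```

```text
t 0.1 pos [170.1 601.1 230.6] psi 74.2 tilt 0.07 q7 -0.09 open 0.0851 grip 0.0 F [-0.1  0.2 -0.1]
turn rad -0.276 shift after [-359.9 -178.   100.7] shift before [-394.8  -73.2  100.7]
```

>>> servo_tool(steps=[[[0,0,0,0,0,-0.138],[0,0,0,0,0,-0.138],[-36,-17.8,0,0,0,0],[-36,-17.8,0,0,0,0],[-36,-17.8,0,0,0,0],[-36,-17.8,0,0,0,0],[-36,-17.8,0,0,0,0],[-36,-17.8,0,0,0,0],[-36,-17.8,0,0,0,0],[-36,-17.8,0,0,0,0],[-36,-17.8,0,0,0,0],[-36,-17.8,0,0,0,0]]], jaw=1)

```text
clock: 1.6
tool_pos: [0.5311, 0.4227, 0.2308]
tool_rot: [-0.0, 1.0, -0.0, -0.0]
force: [-1.1, 0.9, -0.1]
opening: 0.0853
grasp_force: 0.0
```

```bash
python3 plan.py 530 423 10 90
```

```text
t 1.6 pos [531.1 422.7 230.8] psi 90.0 tilt 0.05 q7 0.86 open 0.0853 grip 0.0 F [-1.1  0.9 -0.1]
turn rad 0.0 shift after [  1.    0.4 220.8] shift before [  1.    0.4 220.8]
```

>>> servo_tool(steps=[[[1,0,35,0,0,0],[0,0,35,0,0,0],[0,0,35,0,0,0],[0,0,35,0,0,0],[0,0,25,0,0,0],[0,0,20,0,0,0],[0,0,17,0,0,0],[0,0,16,0,0,0]]])

```text
clock: 2.6
tool_pos: [0.5294, 0.4237, 0.0127]
tool_rot: [-0.0, 1.0, 0.0, 0.0]
force: [0.2, -0.3, 0.6]
opening: 0.0854
grasp_force: 0.0
```

>>> servo_tool(steps=[[[0,0,0,0,0,0],[0,0,0,0,0,0],[0,0,0,0,0,0],[0,0,0,0,0,0],[0,0,0,0,0,0],[0,0,0,0,0,0]]], jaw=0.5)

```text
clock: 3.35
tool_pos: [0.5293, 0.4235, 0.0134]
tool_rot: [-0.0, 1.0, 0.0, 0.0]
force: [-0.3, 1.1, -1.8]
opening: 0.0638
grasp_force: 66.1
```

>>> servo_tool(steps=[[[0,0,-15,0,0,0],[0,0,-30,0,0,0],[0,0,-35,0,0,0],[15,-27,0,0,0,0],[15,-27,0,0,0,0],[15,-27,0,0,0,0],[15,-27,0,0,0,0],[15,-27,0,0,0,0],[0,0,0,0,0,0]]])

```text
clock: 4.47
tool_pos: [0.4542, 0.2867, 0.0945]
tool_rot: [0.001, 1.0, 0.0, 0.0]
force: [0.2, 1.2, -1.6]
opening: 0.064
grasp_force: 66.4
```

```bash
python3 plan.py 454.2 288.7 18 90.5
```

```text
t 4.47 pos [454.2 286.7  94.5] psi 89.9 tilt 0.04 q7 0.94 open 0.064 grip 66.4 F [ 0.2  1.2 -1.6]
turn rad -0.011 shift after [-0.   2.  76.5] shift before [ 0.   2.  76.5]
```

>>> servo_tool(steps=[[[0,2,25,0,0,0],[0,0,25,0,0,0],[0,0,14,0,0,0],[0,0,7,0,0,0],[0,0,4,0,0,0],[0,0,1,0,0,0],[0,0,0,0,0,0],[0,0,0,0,0,0]]])

```text
clock: 5.48
tool_pos: [0.4545, 0.2906, 0.0177]
tool_rot: [-0.0, 1.0, 0.0, 0.0]
force: [0.3, -0.4, -3.2]
opening: 0.0635
grasp_force: 66.5
```

>>> servo_tool(steps=[[[0,0,0,0,0,0],[0,0,0,0,0,0],[0,0,0,0,0,0],[0,0,0,0,0,0],[0,0,-10,0,0,0],[0,0,-30,0,0,0],[0,0,-40,0,0,0],[0,0,-40,0,0,0]]], jaw=0.92)

```text
clock: 6.48
tool_pos: [0.4542, 0.2904, 0.1393]
tool_rot: [-0.0, 1.0, 0.0, 0.0]
force: [0.1, 0.1, 0.2]
opening: 0.0786
grasp_force: 0.0
```

```bash
python3 plan.py 622.5 266.5 140 90
```

```text
t 6.47 pos [454.2 290.4 139.3] psi 90.0 tilt 0.03 q7 0.94 open 0.0786 grip 0.0 F [0.1 0.1 0.2]
turn rad 0.0 shift after [-168.3  -23.9   -0.7] shift before [-168.3  -23.9   -0.7]
```

>>> servo_tool(steps=[[[-34,-5,0,0,0,0],[-34,-5,0,0,0,0],[-34,-5,0,0,0,0],[-34,-5,0,0,0,0],[-32,-4,0,0,0,0],[0,0,20,0,0,0],[0,0,35,0,0,0],[0,0,30,0,0,0],[0,0,25,0,0,0],[0,0,13,0,0,0],[0,0,5,0,0,0],[0,0,0,0,0,0]]])

```text
clock: 7.98
tool_pos: [0.6224, 0.2667, 0.0099]
tool_rot: [-0.0, 1.0, 0.0, 0.0]
force: [-0.1, 0.6, -0.1]
opening: 0.0786
grasp_force: 0.0
```

>>> servo_tool(steps=[[[0,0,0,0,0,0],[0,0,0,0,0,0],[0,0,0,0,0,0],[0,0,0,0,0,0],[0,0,0,0,0,0],[0,0,0,0,0,0],[0,0,0,0,0,0],[0,0,0,0,0,0]]], jaw=0.3)

```text
clock: 8.98
tool_pos: [0.6229, 0.2669, 0.0105]
tool_rot: [-0.0, 1.0, 0.0, 0.001]
force: [-0.5, -0.5, 5.8]
opening: 0.044
grasp_force: 61.2
```

>>> servo_tool(steps=[[[0,0,-15,0,0,0],[0,0,-40,0,0,0],[0,0,-45,0,0,0],[20,-46,0,0,0,0],[20,-46,0,0,0,0],[20,-46,0,0,0,0],[20,-46,0,0,0,0],[20,-46,0,0,0,0],[20,-46,0,0,0,0],[20,-46,0,0,0,0],[20,-46,0,0,0,0],[20,-46,0,0,0,0]]])

```text
clock: 10.48
tool_pos: [0.4417, -0.149, 0.1102]
tool_rot: [-0.0, 1.0, 0.0, 0.001]
force: [1.1, -0.3, -1.3]
opening: 0.0442
grasp_force: 61.3
```

```bash
python3 plan.py 438.8 -153 15 90
```

```text
t 10.47 pos [ 441.7 -149.   110.2] psi 90.0 tilt 0.08 q7 1.84 open 0.0442 grip 61.3 F [ 1.1 -0.3 -1.3]
turn rad 0.0 shift after [ 3.  -4.  95.2] shift before [ 3.  -4.  95.2]
```

>>> servo_tool(steps=[[[2,-2,30,0,0,0],[0,0,30,0,0,0],[0,0,20,0,0,0],[0,0,10,0,0,0],[0,0,4,0,0,0],[0,0,1,0,0,0],[0,0,0,0,0,0],[0,0,0,0,0,0]]])

```text
clock: 11.48
tool_pos: [0.4407, -0.1495, 0.0147]
tool_rot: [-0.0, 1.0, 0.0, 0.0]
force: [0.2, -0.1, -1.2]
opening: 0.0438
grasp_force: 61.3
```

>>> servo_tool(steps=[[[2,-3.5,0,0,0,0],[0,0,0.4,0,0,0],[0,0,0,0,0,0]]])

```text
clock: 11.85
tool_pos: [0.4383, -0.1535, 0.0144]
tool_rot: [0.0, 1.0, 0.0, 0.0]
force: [-3.8, -0.3, 8.0]
opening: 0.0442
grasp_force: 62.3
```

>>> servo_tool(steps=[[[0,0,0,0,0,0],[0,0,0,0,0,0],[0,0,0,0,0,0],[0,0,0,0,0,0],[0,0,-10,0,0,0],[0,0,-30,0,0,0],[0,0,-40,0,0,0],[0,0,-50,0,0,0],[0,0,-20,0,0,0]]], jaw=0.65)

```text
clock: 12.98
tool_pos: [0.4394, -0.1535, 0.1674]
tool_rot: [0.0, 1.0, -0.0, 0.002]
force: [0.6, -0.4, -1.7]
opening: 0.0555
grasp_force: 0.0
```

```bash
python3 plan.py 529.6 -437.3 165 60
```

```text
t 12.97 pos [ 439.4 -153.5  167.4] psi 90.0 tilt 0.26 q7 1.82 open 0.0555 grip 0.0 F [ 0.6 -0.4 -1.7]
turn rad 0.523 shift after [-220.  -200.7    2.9] shift before [ -90.2 -283.8    2.9]
```

>>> servo_tool(steps=[[[-12,-38,0,0,0,0],[-12,-38,0,0,0,0],[-12,-38,0,0,0,0],[-12,-38,0,0,0,0],[-12,-38,0,0,0,0],[-12,-38,0,0,0,0],[-12,-38,0,0,0,0],[-6,-18,0,0,0,0],[0,0,0,0,0,0]]], jaw=0.85)

```text
clock: 14.1
tool_pos: [0.5278, -0.4382, 0.1639]
tool_rot: [0.001, 1.0, -0.0, -0.0]
force: [-0.2, 0.7, -0.4]
opening: 0.0727
grasp_force: 0.0
```

```bash
python3 plan.py 529.6 -437.3 40 90
python3 - <<'E'
from h import *
from cell import camera
c=camera("top");cv2.imwrite("pics/top1.png",c["color"][:,:,::-1])
P=cloud(c);z=P[...,2];m0=np.zeros(z.shape,bool);m0[205:275,125:360]=1
for m in comps((z>.035)&(z<.09)&m0,40):
    t=np.median(P[m][:,2]);pl=plane(c,outline(m),.052);print(t,m.sum(),cv2.minEnclosingCircle((pl[:,:2]*1000).astype(np.float32)))
E
```

```text
t 14.1 pos [ 527.8 -438.2  163.9] psi 89.9 tilt 0.06 q7 2.38 open 0.0727 grip 0.0 F [-0.2  0.7 -0.4]
turn rad -0.001 shift after [ -1.9   1.  123.9] shift before [ -1.9   1.  123.9]
0.05153007976383395 444 ((456.496337890625, 288.9342346191406), 35.0364990234375)
0.05151901843933071 164 ((440.3000183105469, -151.80227661132812), 22.762075424194336)
```

View pics/top1.png

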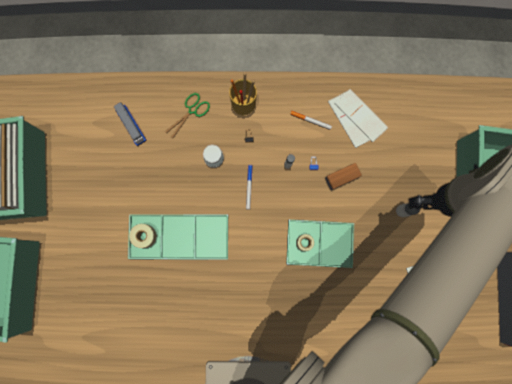

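>>> servo_tool(steps=[[[-2,1,30,0,0,0],[0,0,30,0,0,0],[0,0,25,0,0,0],[0,0,20,0,0,0],[0,0,14,0,0,0],[0,0,5,0,0,0],[0,0,0,0,0,0]]])

```text
clock: 15.02
tool_pos: [0.5305, -0.4361, 0.0401]
tool_rot: [-0.0, 1.0, -0.0, 0.0]
force: [1.5, 0.1, -0.0]
opening: 0.0723
grasp_force: 0.0
```

>>> servo_tool(steps=[[[0,0,0,0,0,0],[0,0,0,0,0,0],[0,0,0,0,0,0],[0,0,0,0,0,0],[0,0,0,0,0,0],[0,0,0,0,0,0],[0,0,0,0,0,0],[0,0,0,0,0,0]]], jaw=0.2)

```text
clock: 16.02
tool_pos: [0.5306, -0.4363, 0.0403]
tool_rot: [-0.0, 1.0, -0.0, 0.0]
force: [0.1, -0.1, 5.1]
opening: 0.0348
grasp_force: 59.7
```

>>> servo_tool(steps=[[[0,0,-10,0,0,0],[0,0,-30,0,0,0],[0,0,-40,0,0,0],[12,24,0,0,0,0],[16,32,0,0,0,0],[16,32,0,0,0,0],[16,32,0,0,0,0],[16,32,0,0,0,0],[12,24,0,0,0,0],[8,17,0,0,0,0],[0,0,0,0,0,0]]])

```text
clock: 17.4
tool_pos: [0.4342, -0.2419, 0.1202]
tool_rot: [-0.001, 1.0, 0.001, 0.0]
force: [0.5, -0.4, -0.5]
opening: 0.0346
grasp_force: 60.0
```

```bash
python3 plan.py 434.6 -243 45 90
```

```text
t 17.4 pos [ 434.2 -241.9  120.2] psi 90.1 tilt 0.07 q7 2.07 open 0.0346 grip 60.0 F [ 0.5 -0.4 -0.5]
turn rad 0.002 shift after [-0.4 -1.2 75.2] shift before [-0.4 -1.2 75.2]
```

>>> servo_tool(steps=[[[0,-1,25,0,0,0],[0,0,25,0,0,0],[0,0,14,0,0,0],[0,0,7,0,0,0],[0,0,3,0,0,0],[0,0,1,0,0,0],[0,0,0.5,0,0,0],[0,0,0,0,0,0]]])

```text
clock: 18.4
tool_pos: [0.4346, -0.2441, 0.0447]
tool_rot: [-0.0, 1.0, 0.0, 0.0]
force: [-0.5, -0.4, -1.3]
opening: 0.0351
grasp_force: 60.0
```

>>> servo_tool(steps=[[[0,0,0,0,0,0],[0,0,0,0,0,0],[0,0,0,0,0,0],[0,0,0,0,0,0],[0,0,0,0,0,0],[0,0,0,0,0,0]]], jaw=0.75)

```text
clock: 19.15
tool_pos: [0.4344, -0.244, 0.0444]
tool_rot: [-0.0, 1.0, 0.0, 0.0]
force: [0.2, -0.3, 0.3]
opening: 0.0641
grasp_force: 0.0
```

>>> servo_tool(steps=[[[0,0,-10,0,0,0],[0,0,-30,0,0,0],[0,0,-40,0,0,0],[0,0,-45,0,0,0],[0,0,0,0,0,0]]])

```text
clock: 19.77
tool_pos: [0.4362, -0.245, 0.1732]
tool_rot: [0.0, 1.0, -0.001, 0.003]
force: [0.6, -0.7, -0.1]
opening: 0.064
grasp_force: 0.0
```

```bash
python3 plan.py 623 -264 165 25.4
```

```text
t 19.77 pos [ 436.2 -245.   173.2] psi 90.0 tilt 0.38 q7 2.04 open 0.064 grip 0.0 F [ 0.6 -0.7 -0.1]
turn rad 1.127 shift after [-97.3 160.6   9.5] shift before [-186.8  -18.9    9.5]
```

>>> servo_tool(steps=[[[-37,-4,0,0,0,0],[-37,-4,0,0,0,0],[-37,-4,0,0,0,0],[-37,-4,0,0,0,0],[-38,-3,0,0,0,0],[0,0,0,0,0,0.161],[0,0,0,0,0,0.161],[0,0,0,0,0,0.161],[0,0,0,0,0,0.161],[0,0,0,0,0,0.161],[0,0,0,0,0,0.161],[0,0,0,0,0,0.161]]])

```text
clock: 21.28
tool_pos: [0.62, -0.2629, 0.1688]
tool_rot: [0.536, 0.844, -0.0, -0.0]
force: [-0.2, -0.7, -0.1]
opening: 0.064
grasp_force: 0.0
```

```bash
python3 plan.py 623 -264 9 25.4
```

```text
t 21.27 pos [ 620.  -262.9  168.8] psi 25.1 tilt 0.06 q7 1.03 open 0.064 grip 0.0 F [-0.2 -0.7 -0.1]
turn rad -0.005 shift after [ -2.4   2.3 159.8] shift before [ -2.4   2.3 159.8]
```

>>> servo_tool(steps=[[[-2.4,2.3,35,0,0,0],[0,0,40,0,0,0],[0,0,35,0,0,0],[0,0,22,0,0,0],[0,0,16,0,0,0],[0,0,8,0,0,0],[0,0,4,0,0,0],[0,0,0,0,0,0]]])

```text
clock: 22.28
tool_pos: [0.6238, -0.2643, 0.0099]
tool_rot: [0.534, 0.845, 0.0, 0.0]
force: [0.3, 0.8, 0.2]
opening: 0.0641
grasp_force: 0.0
```

>>> servo_tool(steps=[[[0,0,0,0,0,0],[0,0,0,0,0,0],[0,0,0,0,0,0],[0,0,0,0,0,0],[0,0,0,0,0,0],[0,0,0,0,0,0],[0,0,0,0,0,0]]], jaw=0.25)

```text
clock: 23.15
tool_pos: [0.624, -0.2645, 0.0103]
tool_rot: [0.534, 0.845, 0.0, 0.001]
force: [-0.7, 0.1, 6.4]
opening: 0.0409
grasp_force: 62.1
```

Lift, then turn to psi 90.5.

>>> servo_tool(steps=[[[0,0,-15,0,0,0],[0,0,-40,0,0,0],[0,0,-50,0,0,0],[0,0,-55,0,0,0],[0,0,0,0,0,-0.162],[0,0,0,0,0,-0.162],[0,0,0,0,0,-0.162],[0,0,0,0,0,-0.162],[0,0,0,0,0,-0.162],[0,0,0,0,0,-0.162],[0,0,0,0,0,-0.162],[0,0,0,0,0,0]]])

```text
clock: 24.65
tool_pos: [0.6233, -0.2644, 0.17]
tool_rot: [-0.003, 1.0, 0.0, 0.0]
force: [0.0, -0.2, -1.7]
opening: 0.0411
grasp_force: 61.5
```

```bash
python3 plan.py 455 197 165 90.5
```

```text
t 24.65 pos [ 623.3 -264.4  170. ] psi 90.3 tilt 0.02 q7 2.08 open 0.0411 grip 61.5 F [ 0.  -0.2 -1.7]
turn rad -0.003 shift after [164.2 462.9   5. ] shift before [165.6 462.4   5. ]
```

>>> servo_tool(steps=[[[10,30,0,0,0,0],[15,42,0,0,0,0],[15,42,0,0,0,0],[15,42,0,0,0,0],[15,42,0,0,0,0],[15,42,0,0,0,0],[15,42,0,0,0,0],[15,42,0,0,0,0],[15,42,0,0,0,0],[15,42,0,0,0,0],[13,34,0,0,0,0],[7,20,0,0,0,0]]])

```text
clock: 26.15
tool_pos: [0.4542, 0.1984, 0.1697]
tool_rot: [-0.002, 1.0, 0.0, -0.0]
force: [-0.6, 0.1, -0.5]
opening: 0.0412
grasp_force: 61.5
```

```bash
python3 plan.py 455 197 14.5 90.5
```

```text
t 26.15 pos [454.2 198.4 169.7] psi 90.3 tilt 0.04 q7 1.09 open 0.0412 grip 61.5 F [-0.6  0.1 -0.5]
turn rad -0.004 shift after [ -0.8  -1.5 155.2] shift before [ -0.8  -1.5 155.2]
```

>>> servo_tool(steps=[[[-1,-2,35,0,0,0],[0,0,40,0,0,0],[0,0,32,0,0,0],[0,0,22,0,0,0],[0,0,14,0,0,0],[0,0,7,0,0,0],[0,0,3,0,0,0],[0,0,1.5,0,0,0],[0,0,0,0,0,0],[0,0,0,0,0,0]]])

```text
clock: 27.4
tool_pos: [0.4564, 0.1948, 0.0153]
tool_rot: [-0.004, 1.0, 0.0, 0.0]
force: [0.4, 0.1, -0.8]
opening: 0.0407
grasp_force: 61.5
```

>>> servo_tool(steps=[[[0,0,0,0,0,0],[0,0,0,0,0,0],[0,0,0,0,0,0],[0,0,0,0,0,0],[0,0,-15,0,0,0],[0,0,-40,0,0,0],[0,0,-50,0,0,0],[0,0,-55,0,0,0],[0,0,0,0,0,0]]], jaw=0.6)

```text
clock: 28.52
tool_pos: [0.4585, 0.1957, 0.1802]
tool_rot: [-0.003, 1.0, 0.002, 0.004]
force: [0.3, -0.0, 0.0]
opening: 0.0512
grasp_force: 0.0
```

```bash
python3 plan.py 660 -110 165 90
```

```text
t 28.52 pos [458.5 195.7 180.2] psi 90.4 tilt 0.5 q7 1.1 open 0.0512 grip 0.0 F [ 0.3 -0.   0. ]
turn rad 0.007 shift after [-201.4 -305.7   15.2] shift before [-199.3 -307.1   15.2]
```

>>> servo_tool(steps=[[[-15,-22,0,0,0,0],[-22,-34,0,0,0,0],[-22,-34,0,0,0,0],[-22,-34,0,0,0,0],[-22,-34,0,0,0,0],[-22,-34,0,0,0,0],[-22,-34,0,0,0,0],[-22,-34,0,0,0,0],[-19,-29,0,0,0,0],[-12,-18,0,0,0,0],[0,0,0,0,0,0]]])

```text
clock: 29.9
tool_pos: [0.6581, -0.1128, 0.1744]
tool_rot: [-0.002, 1.0, -0.0, -0.0]
force: [-0.4, 0.2, 0.2]
opening: 0.0515
grasp_force: 0.0
```

```bash
python3 plan.py 660 -110 42 90
```

```text
t 29.9 pos [ 658.1 -112.8  174.4] psi 90.3 tilt 0.08 q7 1.82 open 0.0515 grip 0.0 F [-0.4  0.2  0.2]
turn rad 0.005 shift after [ -2.    2.9 132.4] shift before [ -2.    2.9 132.4]
```

>>> servo_tool(steps=[[[-2,3,0,0,0,0],[0,0,30,0,0,0],[0,0,35,0,0,0],[0,0,28,0,0,0],[0,0,20,0,0,0],[0,0,12,0,0,0],[0,0,7,0,0,0],[0,0,0,0,0,0]]])

```text
clock: 30.9
tool_pos: [0.6605, -0.1079, 0.0431]
tool_rot: [-0.004, 1.0, 0.0, 0.0]
force: [0.5, -0.4, 1.0]
opening: 0.0514
grasp_force: 0.0
```

>>> servo_tool(steps=[[[0,0,0,0,0,0],[0,0,0,0,0,0],[0,0,0,0,0,0],[0,0,0,0,0,0],[0,0,0,0,0,0],[0,0,0,0,0,0],[0,0,0,0,0,0],[0,0,0,0,0,0]]], jaw=0.05)

```text
clock: 31.9
tool_pos: [0.6608, -0.108, 0.0435]
tool_rot: [-0.004, 1.0, -0.0, 0.001]
force: [-0.9, -0.3, 4.7]
opening: 0.0206
grasp_force: 58.5
```

>>> servo_tool(steps=[[[0,0,-10,0,0,0],[0,0,-30,0,0,0],[0,0,-40,0,0,0],[18,18,0,0,0,0],[28,29,0,0,0,0],[28,29,0,0,0,0],[28,29,0,0,0,0],[28,29,0,0,0,0],[28,29,0,0,0,0],[28,29,0,0,0,0],[18,20,0,0,0,0],[0,0,0,0,0,0]]])

```text
clock: 33.4
tool_pos: [0.4538, 0.1041, 0.1233]
tool_rot: [-0.005, 1.0, 0.0, -0.0]
force: [0.9, -0.4, -0.4]
opening: 0.0204
grasp_force: 58.6
```

```bash
python3 plan.py 455.8 104.7 47.7 90
```

```text
t 33.4 pos [453.8 104.1 123.3] psi 90.6 tilt 0.05 q7 1.28 open 0.0204 grip 58.6 F [ 0.9 -0.4 -0.4]
turn rad 0.01 shift after [-2.   0.5 75.6] shift before [-2.   0.5 75.6]
```

>>> servo_tool(steps=[[[-2,0,20,0,0,0],[0,0,25,0,0,0],[0,0,16,0,0,0],[0,0,8,0,0,0],[0,0,4,0,0,0],[0,0,1.5,0,0,0],[0,0,1,0,0,0],[0,0,0,0,0,0],[0,0,0,0,0,0]]])

```text
clock: 34.52
tool_pos: [0.4569, 0.1027, 0.0476]
tool_rot: [-0.004, 1.0, 0.0, 0.0]
force: [-0.5, -0.7, -0.1]
opening: 0.0209
grasp_force: 58.6
```

>>> servo_tool(steps=[[[0,0,0,0,0,0],[0,0,0,0,0,0],[0,0,0,0,0,0],[0,0,0,0,0,0],[0,0,0,0,0,0]]], jaw=0.55)

```text
clock: 35.15
tool_pos: [0.4568, 0.1027, 0.0474]
tool_rot: [-0.004, 1.0, 0.0, 0.0]
force: [0.1, -0.5, -0.2]
opening: 0.0468
grasp_force: 0.0
```

>>> servo_tool(steps=[[[0,0,-10,0,0,0],[0,0,-30,0,0,0],[0,0,-45,0,0,0],[0,0,-50,0,0,0],[-30,-30,0,0,0,0],[-40,-40,0,0,0,0],[-40,-40,0,0,0,0],[-40,-40,0,0,0,0],[-30,-30,0,0,0,0],[0,0,0,0,0,0],[0,0,0,0,0,0]]])

```text
clock: 36.52
tool_pos: [0.6379, -0.0756, 0.1826]
tool_rot: [-0.004, 1.0, 0.0, -0.0]
force: [-0.6, -0.3, -0.3]
opening: 0.0468
grasp_force: 0.0
```

```bash
python3 - <<'E'
from h import *
from cell import camera
for n in("top","side"):
    c=camera(n);cv2.imwrite(f"pics/{n}2.png",c["color"][:,:,::-1])
    if n=="side":continue
    P=cloud(c);z=P[...,2];m0=np.zeros(z.shape,bool);m0[140:275,125:360]=1
    for m in comps((z>.03)&(z<.11)&m0,30):
        t=np.percentile(P[m][:,2],85);tm=m&(z>t-.008);pl=plane(c,np.argwhere(tm)[:,::-1],t);r=cv2.minAreaRect((pl[:,:2]*1000).astype(np.float32))
        print(t.round(3),tm.sum(),np.round(r[0],1),np.round(r[1],1),round(r[2],1))
E
```

```text
0.064 254 [679. 102.] [47.7 46.5] 0.8
0.046 500 [459.3 195.1] [89.5 40.9] 1.3
0.054 408 [456.3 289.8] [65.2 65. ] 72.9
0.1 49 [458.1 102.9] [17.9 18. ] 0.8
0.054 53 [ 439.5 -166.8] [13.  37.8] 82.8
0.095 145 [ 433.1 -241.3] [31.4 33.5] 88.8
```

View pics/top2.png

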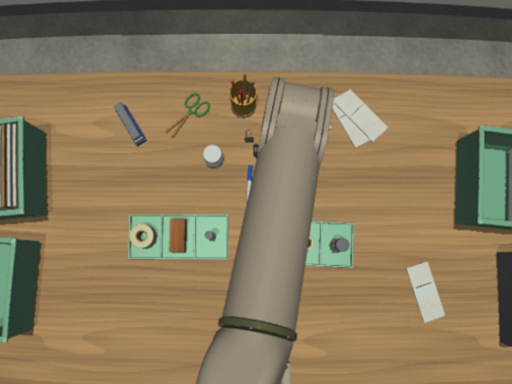

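View pics/side2.png

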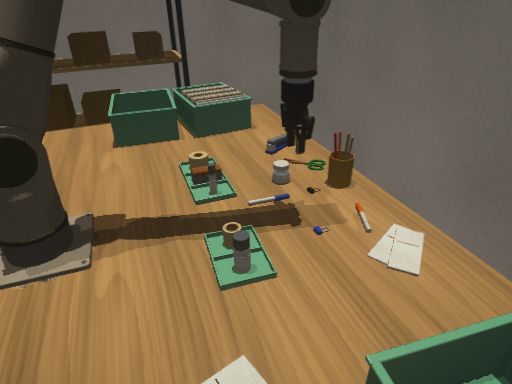

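Both trays are filled: in the top view the big roll is at (142,236), the eraser at (178,236), the slim glue at (210,236), the stout glue at (340,245), and the small roll is partly hidden near (305,243). The side view shows both glue sticks upright. The visible items are within 5 mm of their cell centres, and the jar has moved about 1 mm.

```bash
python3 -c "
from cell import hand_in;print(hand_in())"
```

```text
the job is handed in; nothing more can be done
None
```

Both kits are made up and the job is handed in at about 37 s. The images showed each item within about 5 mm of its cell centre and both glue sticks upright; the small roll, partly hidden in the last picture, was measured earlier. The paint jar shifted about 1 mm, within measurement error. No verdict was returned.

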